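# Touch-open the wider worktop cupboard

## Task

Open the wider of the two handleless cupboards: press its door near the free edge so the touch latch lets it spring ajar, then with a fingertip behind the door push it open to about a right angle and leave it there. Only touch and push; do not grip a door. Keep the narrow cupboard shut and everything else standing where it is.

Things in the scene. Friction and masses are not known exactly. Their poses are not given: they have to be found in the camera images.
- wide_cupboard: Wider of two low handleless cupboards fixed on the worktop: wooden carcass 190 mm wide, 120 deep, 180 high, one white door covering its front. Origin: centre of the carcass underside; x points to its back (the door is at -x), y to its left, z up. The two cupboards may stand either way round (left/right).
- wide_door (a joint): Wide cupboard's door angle, rad. 0 = shut on its touch latch, negative = pressed in (stop at -0.037), positive = swung open towards the robot, 1.6 = stop. About -0.02 to -0.03 releases the latch; then the spring swings it to about 0.6, where it rests. A stiff hinge then keeps it wherever it is pushed (about 1 N at the free edge).
- wide_press (a point): Point on the outer face of the wide door, at the side that swings: 30 mm in from the free edge, 35 mm below the cupboard's top (z 145 mm). The place to press: some 4 mm inward with about 3 to 5 N releases the door. Moves with the door; axes of the door (see wide_hinge).
- wide_hinge (a point): Point on the vertical hinge line of the wide door, at its left edge (seen from the robot), z 145 mm. Axes turn with the door: -y runs along the door to its free edge (188 mm), -x is out of its outer face, z up. The panel lies between x = -14 mm (outer face) and x = 0 (inner face), from z 5 to 177 mm above the worktop.
- wide_edge (a point): Middle of the thickness of the wide door's free edge, 188 mm from the hinge, z 145 mm; moves with the door.
- narrow_cupboard: Narrower cupboard of the same make, to be left shut: 130 mm wide, 120 deep, 180 high, fixed. Origin and axes as for the wide one.
- narrow_door (a joint): Narrow cupboard's door angle, rad, 0 = shut; it has the same touch latch, hinged at its left edge.
- narrow_hinge (a point): Point on the vertical hinge line of the narrow door (128 mm wide, 14 thick), at its left edge, z 145 mm; axes as for wide_hinge.
- sugar_jar: Bystander, loose: glass sugar jar with plain screw lid, 61 mm wide, 85 tall, standing on top of the wide cupboard, about 20 mm behind the middle of its depth. Origin: centre of its underside.
- shot_glass: Bystander, loose: small glass, 49 mm wide, 62 tall, standing on top of the narrow cupboard, about 20 mm behind the middle of its depth. Origin: centre of its underside.
- salt_shaker: Bystander, loose: salt shaker, 44 mm wide, 90 tall, on the worktop between the two cupboards. Origin: centre of its underside.
- egg_timer: Bystander, loose: kitchen timer, 60 mm wide, 54 tall, on the worktop left of the cupboards. Origin: centre of its underside.
- lemon: Bystander, loose: lemon, 83 x 58 x 58 mm, on the worktop right of the cupboards. Origin: centre of its underside.
- table_mug: Bystander, loose: mug, 78 x 110 x 97 mm, at the back of the worktop. Origin: centre of its underside.

How it is judged (in metres and radians):
On the way, in this order (a step that is already met when the one before it is completed fails the run):
1. the wide door has been pressed in past shut (0.01 rad or more) (value of joint wide_door below -0.01 rad).
2. its spring has let it ajar (more than 0.4 rad) (value of joint wide_door above 0.4 rad), for 0.1 s.
At the end, for the whole second after the job is handed in: the wide door stands open by more than 1.0 rad and still, the narrow door is shut (under 0.03 rad), every bystander is within 20 mm of where it stood (value of joint wide_door above 1 rad and velocity of joint wide_door between -0.05 and 0.05 rad/s and value of joint narrow_door below 0.03 rad and distance of each of sugar_jar, shot_glass, salt_shaker, egg_timer, lemon, table_mug from where it was at the start of the episode below 0.02 m); the robot touches nothing.
It fails at once if the narrow cupboard's door springs open (value of joint narrow_door above 0.1 rad).
It fails at once if a door is gripped: the door panel is between the pads and they press with over 10 N ((x of the grasp point in the frame of wide_hinge between -0.013 and -0.001 m and y of the grasp point in the frame of wide_hinge between -0.188 and 0 m and z of the grasp point in the frame of wide_hinge between -0.14 and 0.036 m and contact force between the fingers and anything else above 10 N) or (x of the grasp point in the frame of narrow_hinge between -0.013 and -0.001 m and y of the grasp point in the frame of narrow_hinge between -0.128 and 0 m and z of the grasp point in the frame of narrow_hinge between -0.14 and 0.036 m and contact force between the fingers and anything else above 10 N)).
It fails at once if a bystander is pushed or lifted more than 30 mm from its place (distance of any of sugar_jar, shot_glass, salt_shaker, egg_timer, lemon, table_mug from where it was at the start of the episode above 0.03 m).
It also fails if it takes over 45 s, if anything falls off the work surface, if the arm or the gripper's body presses on something with over 40 N, if the wrist force passes 120 N, or if a joint passes its speed limit or range.

## Robot

A 6-joint arm with a two-finger parallel gripper is mounted at the origin on a cart in front of the work surface, level with it; the furniture and walls round the work are solid. World frame = base frame: x ahead of the robot, y to its left, z up, the work surface at z = 0. Lengths are in m, angles in degrees, forces in N, time in s.
With the tool pointing down it reaches from about 0.375 to 0.9 m from the base axis. Payload 3.1 kg.
Tool frame: the origin (TCP) lies on the centre line of the jaws, within the pads' length; the fingertips stand 14 mm ahead of it and the grasp point (between the pads) lies 5 mm behind it (bot.tips_ahead is the distance from the TCP to the fingertips, in m); z points along the fingers, y is the line along which they close (so a half turn about z gives the same grasp; the last joint's range is limited). The gripper opens to 87 mm and grips with 3 to 60 N. Pads are 19 mm wide; open, the fingers measure 117 mm over their backs; the gripper's body (75 mm by 190 mm) begins 51 mm behind the grasp point.
Start: joints at [61.736, 30.224, 82.088, -0, 67.689, -10.227], TCP at [0.193, 0.594, 0.237] pointing down, gripper open.
Joint ranges: [-176.69, 176.69], [-43.24, 126.21], [12.49, 139.97], [-82, 262], [0, 151.66], [-163.58, 163.58]. Speed limits (degrees/s): [159.86, 159.86, 180, 180, 180, 180].

## Interface

Orientations are given as a 3x3 rotation matrix whose columns are the frame's x, y, z axes.
In Python, from rig import bot gives the robot as it stands.
- The arm moves only by the tool play_rows, never from a script. Its argument "moves" is a list that holds one entry, the list of rows, each a list of 6 numbers: the shift along the tool's x, y, z in mm, then the turn, a rotation vector about the tool's x, y, z in rad. A call has 1 to 5 rows; each row shifts and turns the commanded pose from where the row before left it, along the tool's axes as they then stand; what a row does not reach is not made up. A row lasts 1/10 s, in which the tool goes at most 50 mm and 8.59 degrees, less where a joint would pass 70% of its speed; a pose out of reach is approached as far as the arm can. A call with a gripper value outside its range is refused whole. "fingers" is the opening, from -1 (shut) to 1 (fully open), set as the call begins (left out, the last holds). The fingers move at their own pace and stop on an object; the grip force is fixed at half the most. Time passes only in rows, so rows that do not move let the fingers close. It gives the time, the measured TCP pose, the force, the opening and the grip force at its end, in the units of the state.
- bot.read_state(): the state, without advancing time (a new reading comes with each control period).
- bot.capture(name): name is "scene" or "top" or "wrist"; returns a dict with "image" (420x560x3 uint8, blue, green, red), "fx", "fy", "cx", "cy" (pixels), "distortion" ([k1, k2, p1, p2, k3] as OpenCV has them; the pictures are not rectified), "R" (3x3) and "t" (3): a world point X has camera coordinates R X + t. Camera axes: x right, y down, z forward; pixel columns grow to the right and rows downward; lengths in m; the calibration is good to about 2 mm. A picture is of the moment at which its call begins. There is no depth.
- bot.hand_in(): hands the job in; it is judged then, once.
Trained networks look in a picture, given as the dict that the camera call returned (one of the last four; its "shot" number tells which), for a name from the list of things; names that differ only in an ending like _2 or _b are one class to them, and where a whole thing is asked for, a point or a joint stands for the part that bears it (a point fixed in the world has none). Each returns a list of dicts, best first, with "confidence" (0 to 1); they miss things now and then, are a little off and sometimes report something else, mostly with a low value. They report only what shows in the picture. A call takes as long as a camera call.
- bot.search_frame(picture, query): "centre" ([column, row] in pixels, amid what is visible of it).
- bot.silhouettes(picture, query): "pixels" (420x560 bool, what is visible of it) and "centre" ([column, row] in pixels, amid what is visible of it).
- bot.pinpoint(picture, query): "centre" ([column, row] in pixels: a listed point, or the origin of a listed thing).
The state is a dict: "time_s": time; "joint_positions": joint angles; "qvel": joint speeds; "tau": joint torques, N m; "position": TCP position; "tcp_rot": TCP orientation; "force": force on the tool from outside, world axes, zero at the start; "moment": the same for the moment, N m; "opening": opening from 0.0 (shut) to 1.0 (fully open); "grasp_force": force on a finger pad.
Only numpy, scipy, OpenCV 4.12 (cv2) and the standard library are available. Lean on these libraries where they do the work, as an engineer would, in place of code of your own. Each camera call takes 0.05 s, during which the arm holds its last target. There are 200 camera calls.

## Working session

There is one attempt and no reset: what is moved stays moved. The work goes in short steps, Python scripts to look and compute and a tool call to move; the robot and the scene stay as the last step left them, time stands still between calls to the robot, and variables do not carry over. Pictures are saved under pics/ and viewed, at most 10 in all, crops included, and the job is handed in when it is done.

Besides the shell and the picture viewer there is one more tool, called as a command line: name --argument value ..., lists and objects as JSON in quotes. play_rows: Moves the arm, as the interface text tells. Its arguments: {"type":"object","properties":{"moves":{"type":"array","items":{"type":"array","items":{"type":"array","items":{"type":"number"}}}},"fingers":{"type":"number"}},"required":["moves"]}

```bash
mkdir -p pics; cat > h.py <<'E'
import numpy as np, cv2
from rig import bot
def rays(p,px):
    K=np.array([[p['fx'],0,p['cx']],[0,p['fy'],p['cy']],[0,0,1.]]);R=np.array(p['R']);t=np.array(p['t'])
    u=cv2.undistortPoints(np.array([[px]],float),K,np.array(p['distortion'],float))[0,0]
    d=R.T@np.array([u[0],u[1],1]);return -R.T@t,d/np.linalg.norm(d)
def atz(p,px,z):
    o,d=rays(p,px);return o+d*(z-o[2])/d[2]
def tri(a):
    A=np.zeros((3,3));b=np.zeros(3)
    for o,d in a:
        M=np.eye(3)-np.outer(d,d);A+=M;b+=M@o
    x=np.linalg.solve(A,b);return x,[round(float(np.linalg.norm((np.eye(3)-np.outer(d,d))@(x-o))),4) for o,d in a]
E
python3 - <<'E'
from h import *
ps={n:bot.capture(n) for n in("scene","top")}
for n,p in ps.items(): cv2.imwrite(f'pics/{n}1.png',p['image']); print(n,np.round(rays(p,[280,210]),3).tolist())
Z=dict(wide_press=.145,wide_hinge=.145,wide_edge=.145,narrow_hinge=.145,wide_cupboard=0,narrow_cupboard=0,sugar_jar=.18,shot_glass=.18,salt_shaker=0,egg_timer=0,lemon=0)
for q,z in Z.items():
    a=[]
    for n,p in ps.items():
        r=bot.pinpoint(p,q)
        if r:
            c=r[0]['centre'];a.append(rays(p,c));print(q,n,np.round(c),round(r[0]['confidence'],2),np.round(atz(p,c,z),3))
    if len(a)>1:
        x,e=tri(a);print('  tri',np.round(x,3),e)
s=bot.read_state();print(s['position'],np.round(s['tcp_rot'],3).tolist(),s['force'],s['opening'],s['time_s'])
E
```

```text
scene [[-0.206, -0.111, 0.78], [0.765, 0.095, -0.637]]
top [[0.247, -0.024, 1.343], [0.283, 0.001, -0.959]]
wide_press scene [224. 219.] 0.91 [0.501 0.119 0.145]
wide_press top [216. 250.] 0.69 [0.494 0.125 0.145]
  tri [0.493 0.12  0.152] [0.0038, 0.0038]
wide_hinge scene [162. 218.] 0.9 [0.483 0.274 0.145]
wide_edge scene [236. 219.] 0.68 [0.506 0.09  0.145]
wide_edge top [228. 249.] 0.91 [0.497 0.098 0.145]
  tri [0.496 0.093 0.153] [0.0047, 0.0047]
narrow_hinge scene [323. 224.] 0.78 [ 0.518 -0.13   0.145]
narrow_hinge top [325. 251.] 0.94 [ 0.503 -0.134  0.145]
  tri [ 0.499 -0.131  0.161] [0.0016, 0.0016]
wide_cupboard scene [208. 241.] 0.68 [0.561 0.195 0.   ]
wide_cupboard top [200. 232.] 0.74 [0.573 0.192 0.   ]
  tri [ 0.575  0.197 -0.014] [0.0031, 0.0031]
narrow_cupboard scene [343. 253.] 0.77 [ 0.567 -0.194  0.   ]
narrow_cupboard top [342. 242.] 0.73 [ 0.561 -0.193  0.   ]
  tri [ 0.56  -0.193  0.007] [0.0005, 0.0005]
sugar_jar scene [279. 240.] 0.65 [ 0.409 -0.032  0.18 ]
sugar_jar top [355. 212.] 0.66 [ 0.591 -0.2    0.18 ]
  tri [ 0.575 -0.114  0.081] [0.1079, 0.1079]
shot_glass scene [356. 198.] 0.78 [ 0.588 -0.21   0.18 ]
shot_glass top [354. 212.] 0.61 [ 0.591 -0.198  0.18 ]
  tri [ 0.593 -0.204  0.175] [0.0059, 0.0059]
salt_shaker scene [274. 242.] 0.76 [ 0.582  0.002 -0.   ]
salt_shaker top [227. 246.] 0.7 [0.537 0.114 0.   ]
  tri [0.527 0.051 0.056] [0.0569, 0.0569]
egg_timer scene [159. 232.] 0.72 [0.578 0.348 0.   ]
egg_timer top [143. 226.] 0.91 [0.581 0.349 0.   ]
  tri [ 0.582  0.35  -0.003] [0.0, 0.0]
lemon scene [402. 250.] 0.85 [ 0.598 -0.364  0.   ]
lemon top [403. 233.] 0.85 [ 0.592 -0.36   0.   ]
  tri [ 0.591 -0.36   0.007] [0.0014, 0.0014]
[0.1934698  0.59426651 0.23652742] [[-0.951, 0.31, -0.0], [0.31, 0.951, -0.0], [0.0, -0.0, -1.0]] [-0.54227738 -0.05186858 -0.76614752] 0.9976390841454356 1.2
```

View pics/scene1.png

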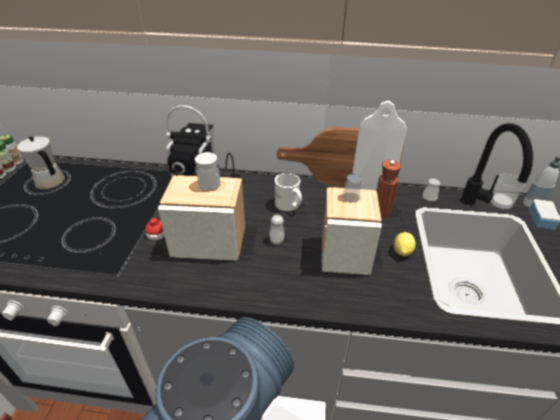

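View pics/top1.png

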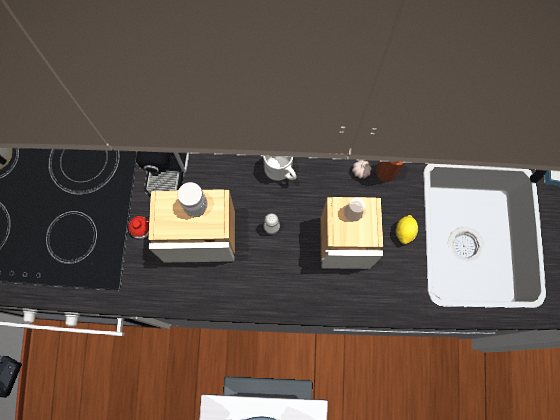

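The scene picture shows the wide cupboard on the left (front face columns 167–243, rows 205–257) with the jar on top, the narrow one on the right (columns 322–377), the salt shaker between them at (277,230), the red timer at (154,228) and the lemon at (404,243). The top picture agrees: wide door top edge from about (152,240) to (234,240). The networks' "sugar_jar" and top-view "salt_shaker" hits are wrong, but neither matters here. I'll move to in front of the press point, with the fingers shut.

play_rows --moves '[[[-33,-35,0,0,0,0],[-33,-35,0,0,0,0],[-33,-35,0,0,0,0],[-33,-35,0,0,0,0],[-33,-35,0,0,0,0]]]' --fingers -1

```text
time_s: 1.7
position: [0.2968, 0.3753, 0.2368]
tcp_rot: [[-0.951, 0.309, 0.001], [0.309, 0.951, 0.0], [-0.001, 0.001, -1.0]]
force: [-0.1, -0.3, -0.7]
opening: 0.633
grasp_force: 0.0
```

play_rows --moves '[[[-33,-35,0,0,0,0],[-33,-35,0,0,0,0],[-33,-35,0,0,0,0],[-33,-35,0,0,0,0],[-33,-35,0,0,0,0]]]'

```text
time_s: 2.2
position: [0.3996, 0.1575, 0.2369]
tcp_rot: [[-0.951, 0.31, 0.001], [0.31, 0.951, 0.0], [-0.001, 0.001, -1.0]]
force: [0.9, 0.6, 0.1]
opening: 0.174
grasp_force: 0.0
```

play_rows --moves '[[[-20,-20,0,0,0,0],[0,0,0,0,0,-0.145],[0,0,0,0,0,-0.145],[0,0,0,0,0,-0.145],[0,0,0,0,0,0]]]'

```text
time_s: 2.7
position: [0.4119, 0.1339, 0.2367]
tcp_rot: [[-0.993, -0.119, 0.001], [-0.119, 0.993, 0.0], [-0.001, -0.0, -1.0]]
force: [0.4, -0.3, 0.4]
opening: 0.005
grasp_force: 0.0
```

```bash
cat > look.py <<'E'
from h import *
import sys
k=sys.argv[1]
ps={n:bot.capture(n) for n in("scene","top","wrist")}
P={}
for n,p in ps.items(): cv2.imwrite(f'pics/{n}{k}.png',p['image'])
for q in("wide_hinge","wide_edge","wide_press"):
    for n,p in ps.items():
        r=bot.pinpoint(p,q)
        if r: c=r[0]['centre'];print(q,n,np.round(c),round(r[0]['confidence'],2),np.round(atz(p,c,.145),3))
for n in("scene","top"):
    p=ps[n];r=bot.silhouettes(p,"wide_cupboard")
    if r:
        m=r[0]['pixels'].astype(np.uint8);c=cv2.findContours(m,0,2)[0];c=max(c,key=cv2.contourArea)
        print(n,cv2.approxPolyDP(c,3,True)[:,0].tolist())
s=bot.read_state();print(np.round(s['position'],4),np.round(s['tcp_rot'],3).tolist(),np.round(s['force'],2),s['opening'],s['time_s'])
E
python3 look.py 2
```

```text
wide_hinge scene [159. 216.] 0.67 [0.492 0.287 0.145]
wide_hinge wrist [441. 333.] 0.91 [0.498 0.282 0.145]
wide_edge scene [239. 220.] 0.9 [0.503 0.08  0.145]
wide_edge top [227. 246.] 0.48 [0.505 0.101 0.145]
wide_press scene [226. 222.] 0.76 [0.492 0.112 0.145]
wide_press top [215. 248.] 0.64 [0.499 0.128 0.145]
scene [[161, 201], [159, 213], [171, 255], [236, 259], [244, 227], [242, 204], [236, 200], [216, 200], [210, 204], [209, 221], [201, 222], [193, 204], [180, 199]]
top [[151, 192], [150, 225], [215, 224], [220, 231], [222, 254], [232, 252], [234, 209], [228, 190], [204, 190], [207, 207], [196, 217], [183, 211], [176, 190]]
[0.4117 0.1341 0.2365] [[-0.993, -0.12, -0.0], [-0.12, 0.993, -0.0], [0.0, -0.0, -1.0]] [-0.57 -0.02 -0.16] 0.008221389355588953 3.4
```

View pics/wrist2.png

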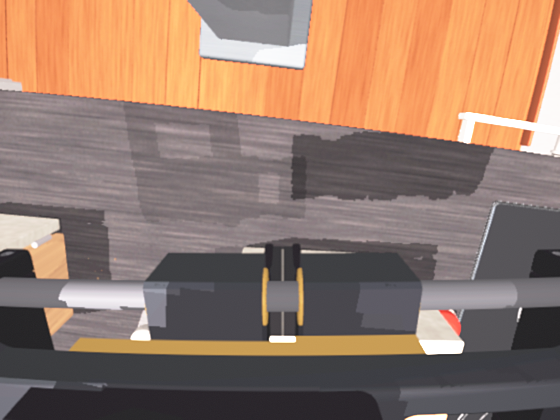

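```bash
python3 - <<'E'
import cv2
i=cv2.imread('pics/top1.png')[170:280,130:250]
cv2.imwrite('pics/c1.png',cv2.resize(i,None,fx=5,fy=5,interpolation=cv2.INTER_CUBIC))
E
```

```text
(no output)
```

View pics/c1.png

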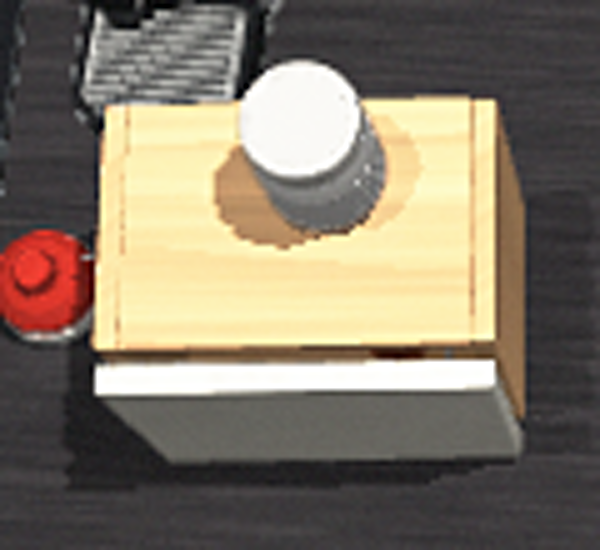

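The wrist view shows the white door partly hidden by the gripper, with its free corner near (135,335) and its hinge corner near (462,348). The crop shows the outer top edge of the door running in the full top picture from (149.4,249) to (229,247.4).

```bash
python3 - <<'E'
from h import *
p=bot.capture("top")
for c in([149.4,249],[229,247.4],[149.4,242.7],[229,242]): print(np.round(atz(p,c,.177),4))
for c in([151,190.5],[229,190.5],[149,239.5],[229,238.5]): print('carcass',np.round(atz(p,c,.18),4))
p=bot.capture("wrist")
for c in([134,335],[462,348]): print('w',np.round(atz(p,c,.177),4))
print(bot.read_state()['force'])
E
```

```text
[0.4822 0.2788 0.177 ]
[0.495  0.0921 0.177 ]
[0.4973 0.2804 0.177 ]
[0.5078 0.0929 0.177 ]
carcass [0.6251 0.2901 0.18  ]
carcass [0.633  0.1013 0.18  ]
carcass [0.5042 0.2814 0.18  ]
carcass [0.5155 0.0932 0.18  ]
w [0.5054 0.0327 0.177 ]
w [0.4881 0.2814 0.177 ]
[-0.48515357  0.70531996  0.72528943]
```

play_rows --moves '[[[1,-12,20,0,0,0.056],[0,0,35,0,0,0],[0,0,35,0,0,0],[0,0,0,0,0,0]]]'

```text
time_s: 3.9
position: [0.4093, 0.1218, 0.1436]
tcp_rot: [[-0.998, -0.064, -0.009], [-0.064, 0.998, -0.0], [0.009, 0.0, -1.0]]
force: [-0.7, 0.2, 0.3]
opening: 0.004
grasp_force: 0.0
```

play_rows --moves '[[[-30,0,0,0,0,0],[-20,0,0,0,0,0],[-6,0,0,0,0,0],[0,0,0,0,0,0]]]'

```text
time_s: 4.3
position: [0.469, 0.1257, 0.1476]
tcp_rot: [[-0.998, -0.064, 0.002], [-0.064, 0.998, 0.0], [-0.002, -0.0, -1.0]]
force: [-0.5, -1.3, -0.2]
opening: 0.005
grasp_force: 0.0
```

play_rows --moves '[[[-2,0,0,0,0,0],[-2,0,0,0,0,0],[0,0,0,0,0,0]]]'

```text
time_s: 4.6
position: [0.4715, 0.1259, 0.1468]
tcp_rot: [[-0.998, -0.064, -0.0], [-0.064, 0.998, -0.0], [0.0, -0.0, -1.0]]
force: [0.4, -0.2, 0.5]
opening: 0.009
grasp_force: 0.0
```

play_rows --moves '[[[-3,0,0,0,0,0],[-3,0,0,0,0,0],[-3,0,0,0,0,0],[0,0,0,0,0,0]]]'

```text
time_s: 5.0
position: [0.4817, 0.1265, 0.1466]
tcp_rot: [[-0.998, -0.064, 0.001], [-0.064, 0.998, 0.0], [-0.001, -0.0, -1.0]]
force: [-1.1, -0.6, -0.2]
opening: 0.008
grasp_force: 0.0
```

play_rows --moves '[[[-2,0,0,0,0,0],[-1,0,0,0,0,0],[0,0,0,0,0,0]]]'

```text
time_s: 5.3
position: [0.4831, 0.1266, 0.1464]
tcp_rot: [[-0.998, -0.064, -0.002], [-0.064, 0.998, -0.0], [0.002, -0.0, -1.0]]
force: [-2.0, -1.5, 0.8]
opening: 0.003
grasp_force: 1.2
```

play_rows --moves '[[[-1,0,0,0,0,0],[-1,0,0,0,0,0],[0,0,0,0,0,0]]]'

```text
time_s: 5.6
position: [0.4853, 0.1266, 0.1463]
tcp_rot: [[-0.998, -0.064, -0.002], [-0.064, 0.998, -0.0], [0.002, -0.0, -1.0]]
force: [-3.5, -1.9, 0.9]
opening: 0.004
grasp_force: 1.9
```

play_rows --moves '[[[-1,0,0,0,0,0],[-1,0,0,0,0,0],[0,0,0,0,0,0]]]'

```text
time_s: 5.9
position: [0.4879, 0.1267, 0.1464]
tcp_rot: [[-0.998, -0.064, -0.001], [-0.064, 0.998, -0.0], [0.001, -0.0, -1.0]]
force: [-4.0, -2.8, -0.4]
opening: 0.002
grasp_force: 1.9
```

play_rows --moves '[[[15,0,0,0,0,0],[25,0,0,0,0,0],[10,0,-20,0,0,0],[0,0,-45,0,0,0],[0,0,-30,0,0,0]]]'

```text
time_s: 6.4
position: [0.4405, 0.1244, 0.2441]
tcp_rot: [[-0.998, -0.064, 0.007], [-0.064, 0.998, 0.001], [-0.007, 0.001, -1.0]]
force: [1.7, -0.1, 0.4]
opening: 0.003
grasp_force: 0.0
```

play_rows --moves '[[[0,0,0,0,0,0],[0,0,0,0,0,0],[0,0,0,0,0,0]]]'

```text
time_s: 6.7
position: [0.4381, 0.1239, 0.2408]
tcp_rot: [[-0.998, -0.064, -0.0], [-0.064, 0.998, 0.0], [0.0, 0.0, -1.0]]
force: [-0.8, 0.0, 0.7]
opening: 0.004
grasp_force: 0.0
```

```bash
python3 look.py 3; python3 - <<'E'
import cv2
a=cv2.imread('pics/top3.png')[170:290,130:260];b=cv2.imread('pics/scene3.png')[170:290,130:260]
cv2.imwrite('pics/c3.png',cv2.resize(cv2.hconcat([a,b]),None,fx=3,fy=3,interpolation=cv2.INTER_CUBIC))
E
```

```text
wide_hinge scene [164. 214.] 0.56 [0.499 0.275 0.145]
wide_hinge top [407. 232.] 0.41 [ 0.559 -0.334  0.145]
wide_edge scene [216. 245.] 0.62 [0.41  0.116 0.145]
wide_edge wrist [286. 164.] 0.77 [0.396 0.123 0.145]
wide_press scene [204. 244.] 0.69 [0.408 0.145 0.145]
wide_press wrist [323. 183.] 0.9 [0.409 0.152 0.145]
scene [[173, 190], [156, 209], [167, 252], [216, 286], [219, 279], [215, 255], [238, 254], [243, 229], [241, 192], [223, 192], [217, 211], [208, 214], [199, 194]]
top [[205, 191], [208, 210], [226, 211], [229, 240], [233, 242], [234, 214], [228, 190]]
[0.4381 0.1237 0.2416] [[-0.998, -0.064, 0.0], [-0.064, 0.998, 0.0], [-0.0, 0.0, -1.0]] [ 0.31 -1.31  0.06] 0.002302731275135383 7.4
```

View pics/c3.png

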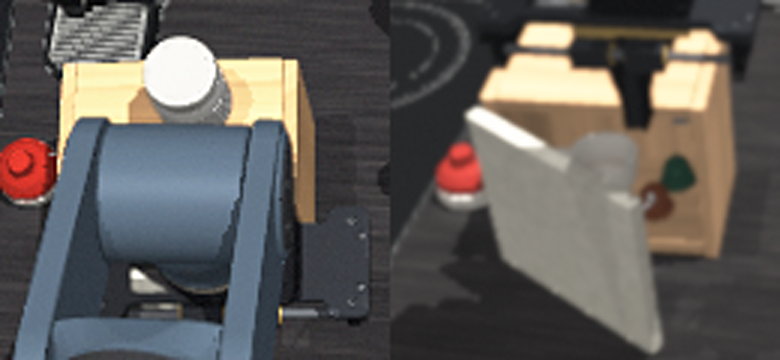

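The left half of the crop (top camera) shows only the arm over the cupboard. The right half (scene camera) shows the wide door ajar, its free edge near full-picture pixel (216,250). The door stands at about 0.6 rad and the fingers are above the opening behind it. Next I'll lower the fingertip behind the door.

play_rows --moves '[[[-17,18,0,0,0,0],[0,0,0,0,0,0],[0,0,48,0,0,0],[0,0,46,0,0,0],[0,0,0,0,0,0]]]'

```text
time_s: 7.9
position: [0.449, 0.142, 0.1426]
tcp_rot: [[-0.998, -0.064, -0.015], [-0.064, 0.998, -0.001], [0.015, -0.0, -1.0]]
force: [-1.5, 0.8, 0.4]
opening: 0.005
grasp_force: 0.0
```

play_rows --moves '[[[10,14,0,0,0,0],[10,14,0,0,0,0],[10,14,0,0,0,0],[10,14,0,0,0,0]]]'

```text
time_s: 8.3
position: [0.411, 0.1962, 0.1498]
tcp_rot: [[-0.998, -0.064, 0.003], [-0.064, 0.998, -0.0], [-0.003, -0.0, -1.0]]
force: [0.1, -1.2, -0.3]
opening: 0.002
grasp_force: 0.6
```

play_rows --moves '[[[10,13,0,0,0,0],[10,13,0,0,0,0],[9,12,0,0,0,0],[8,12,0,0,0,0],[0,0,0,0,0,0]]]'

```text
time_s: 8.8
position: [0.3701, 0.2444, 0.1496]
tcp_rot: [[-0.998, -0.066, 0.002], [-0.066, 0.998, 0.001], [-0.002, 0.001, -1.0]]
force: [0.2, 0.6, -0.2]
opening: 0.002
grasp_force: 0.0
```

```bash
python3 look.py 4; python3 - <<'E'
import cv2
a=cv2.imread('pics/top4.png')[170:290,130:260];b=cv2.imread('pics/scene4.png')[170:290,130:260]
cv2.imwrite('pics/c4.png',cv2.resize(cv2.hconcat([a,b]),None,fx=3,fy=3,interpolation=cv2.INTER_CUBIC))
E
```

```text
wide_hinge top [150. 244.] 0.77 [0.5   0.287 0.145]
wide_edge scene [141. 268.] 0.63 [0.317 0.258 0.145]
wide_edge top [154. 324.] 0.6 [0.312 0.258 0.145]
wide_edge wrist [320. 154.] 0.7 [0.312 0.256 0.145]
wide_press scene [144. 261.] 0.72 [0.337 0.261 0.145]
wide_press top [150. 244.] 0.74 [0.502 0.286 0.145]
wide_press wrist [338. 215.] 0.89 [0.34  0.267 0.145]
scene [[239, 179], [222, 178], [218, 188], [203, 191], [193, 177], [173, 177], [169, 186], [174, 209], [194, 209], [195, 225], [186, 246], [181, 241], [164, 241], [160, 257], [154, 257], [146, 243], [141, 244], [136, 261], [153, 309], [159, 304], [172, 251], [239, 253], [244, 228]]
top [[151, 192], [151, 243], [144, 244], [143, 250], [152, 251], [164, 270], [165, 254], [234, 252], [234, 208], [229, 190], [204, 190], [208, 205], [195, 217], [183, 211], [176, 190]]
[0.3703 0.2435 0.1474] [[-0.998, -0.064, -0.0], [-0.064, 0.998, -0.0], [0.0, -0.0, -1.0]] [ 0.25 -0.05 -0.11] 0.004757894346236602 9.5
```

View pics/c4.png

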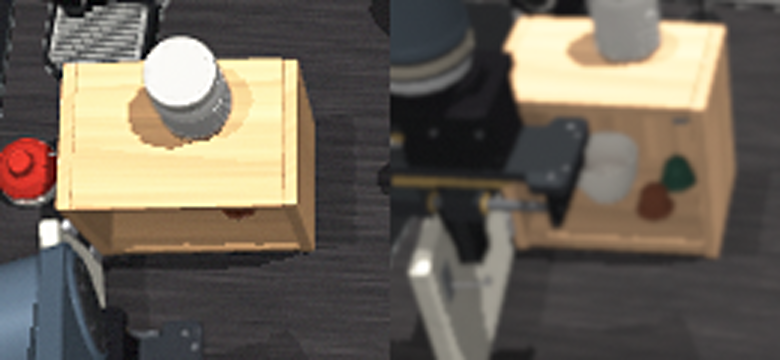

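The scene crop shows the door standing at about a right angle (about 1.5 rad), and the top crop shows the jar and timer where they were. I'll back the fingers off the door and raise them.

play_rows --moves '[[[0,-12,0,0,0,0],[0,-15,0,0,0,0],[0,0,-40,0,0,0],[0,0,-45,0,0,0],[0,0,0,0,0,0]]]'

```text
time_s: 10.0
position: [0.3755, 0.2169, 0.237]
tcp_rot: [[-0.998, -0.064, 0.011], [-0.064, 0.998, 0.003], [-0.011, 0.002, -1.0]]
force: [1.1, 1.3, -0.8]
opening: 0.005
grasp_force: 0.0
```

play_rows --moves '[[[0,0,0,0,0,0],[0,0,0,0,0,0],[0,0,0,0,0,0]]]'

```text
time_s: 10.3
position: [0.3709, 0.2162, 0.2312]
tcp_rot: [[-0.998, -0.064, -0.003], [-0.064, 0.998, -0.001], [0.003, -0.001, -1.0]]
force: [-0.8, -0.5, 0.0]
opening: 0.007
grasp_force: 0.0
```

```bash
python3 look.py 5 | grep -E "edge|\[\["
```

```text
wide_edge scene [144. 266.] 0.63 [0.325 0.255 0.145]
wide_edge top [274. 228.] 0.66 [ 0.554 -0.009  0.145]
scene [[239, 179], [221, 178], [218, 188], [203, 191], [193, 218], [186, 211], [171, 212], [166, 234], [159, 233], [150, 218], [137, 263], [154, 309], [159, 304], [172, 252], [238, 253], [244, 227], [244, 197]]
top [[229, 192], [205, 190], [207, 205], [200, 215], [193, 217], [181, 209], [176, 190], [151, 191], [148, 239], [158, 241], [168, 254], [234, 253], [234, 208]]
[0.372  0.2167 0.2326] [[-0.998, -0.064, 0.0], [-0.064, 0.998, 0.0], [-0.0, 0.0, -1.0]] [-0.24 -0.28 -0.78] 0.004788655036185191 11.0
```

View pics/scene5.png

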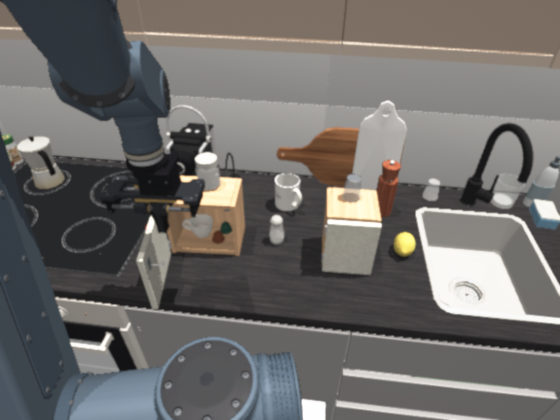

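The scene picture shows the wide door open at about a right angle, its edge near (150,270). The gripper is clear above it, the narrow door is shut, and the jar, shaker, glass, mug and lemon are in place.

```bash
python3 -c "
from rig import bot
print(bot.hand_in())"
```

```text
the job is handed in; nothing more can be done
None
```

I opened the wide cupboard to about a right angle (roughly 1.5 rad) by press and fingertip push only, and handed the job in at about 11 s; the last picture showed the narrow door shut and nothing knocked over, but hand-in gave no verdict.

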